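Uncover and shut the marked gas valve on a laboratory bench

TASK

Slide the cover of the white valve box all the way to the left end of its channel, so that the valves underneath are revealed, then push the red handle with the white dot clockwise until it is fully shut. Only push with the fingers: do not lift or tip the cover, leave it slid aside, leave the blue handle as it is, and do not disturb the bottles and other things on the bench.

Things in the scene. Friction and masses are not known exactly. Their poses are not given: they have to be found in the camera images.
- valve_box: White valve box fixed to the bench, 180 (x) by 514 mm (y). Origin: centre of its underside on the bench; x points away from the robot, y to the left along its length. Right half (y -250 to 0, x -70 to 70 mm): open bay with both valves, floor 5 mm up. Left half: closed blue deck at 70 mm. Channel for the cover on top: side guides and end stops have tops at 79 mm above the bench.
- left_stop (a point): Inner face of the channel's left end stop (box y = 250 mm), in the middle of the channel, 70 mm above the bench. The right end stop is at box y = -250 mm.
- cover: Loose sliding cover, about 0.35 kg, in the channel with 3 mm side play, held by friction of a few newtons. Grey plate 160 (box x) by 247 (box y) by 5 mm with a white raised crown 120 by 205 mm, top 27 mm above the plate's underside. Origin: centre of the plate's underside, 70 mm above the bench; axes as the box. It starts over the bay; fully aside its centre is at box y = +126.5 mm.
- push_face (a point): Middle of the upright right end face of the cover's white crown, which can be pushed towards box +y; 86 mm above the bench, 102.5 mm to the right of the cover's origin. The face is 120 mm wide and spans 75 to 97 mm above the bench.
- red_tip (a point): Outer end of the red handle, 57 mm above the bench, 72 mm from its pivot. Its red sleeve runs from 26 to 72 mm from the pivot, 16 mm wide, 18 mm tall (48 to 66 mm above the bench), with a white dot on top near the end; the pipe under it reaches up to 34 mm. The red valve stands at either of the two places in the bay.
- red_handle (a joint): Angle of the red (marked) quarter-turn handle, rad: 0 = open, handle pointing to the box's -x; 1.571 = fully shut at its stop, handle pointing to the box's +y. It closes clockwise seen from above and stays where it is left; its friction is about 0.12 N m (some 3 N at the grip).
- red_pivot (a point): Point on the vertical turning axis of the red handle, 57 mm above the bench; at box x = 30 mm and box y = -180 or -85 mm.
- blue_handle (a joint): Angle of the other handle, same kind and size but with a blue sleeve and no dot; 0 = open. It is to stay as it is.
- blue_tip (a point): Outer end of the blue handle, 57 mm above the bench, 72 mm from its pivot, which is at the other of the two places.
- bottle_a: Bystander: amber reagent bottle with blue cap, 68 mm across, 150 mm tall. Origin: centre of its underside.
- bottle_b: Bystander: amber reagent bottle with blue cap, 68 mm across, 150 mm tall. Origin: centre of its underside.
- bottle_c: Bystander: clear reagent bottle with orange cap, 68 mm across, 150 mm tall. Origin: centre of its underside.
- wash_bottle: Bystander: white plastic bottle, 60 mm across, 140 mm tall, to the right of the box. Origin: centre of its underside.
- jar: Bystander: small amber jar with white lid, 48 mm across, 55 mm tall, in front of the box. Origin: centre of its underside.
- tube_rack: Bystander: blue rack with a row of stoppered glass tubes, 60 by 140 mm, 96 mm tall, behind the box. Origin: centre of its underside.
- carton: Bystander: pale glove carton with a dark slot and blue gloves on top, 120 by 220 by 75 mm, to the left of the box. Origin: centre of its underside.

How it is judged:
By the outcome, as a careful person would: the job done as asked, in the order asked, and still so for the second after the job is handed in, with the robot touching nothing.
It also fails if it takes over 54 s, if anything falls off the work surface, if the arm or the gripper's body presses on something with over 40 N, if the wrist force passes 120 N, or if a joint passes its speed limit or range.

ROBOT

A 6-joint arm with a two-finger parallel gripper is mounted at the origin on the work surface. World frame = base frame: x ahead of the robot, y to its left, z up, the work surface at z = 0. Lengths are in m, angles in rad, forces in N, time in s.
With the tool pointing down it reaches from about 0.325 to 0.875 m from the base axis. Payload 4.4 kg.
Tool frame: the origin (TCP) lies midway between the tips of the shut fingers; the grasp point (between the pads) lies r.grip_point_offset behind it (r.grip_point_offset is the distance from the TCP to the grasp point, in m); z points along the fingers, x is the direction in which the jaws open and shut, and the axes are right-handed (so a half turn about z gives the same grasp; the last joint's range is limited). The gripper opens to 85 mm and grips with 20 to 120 N. Pads are 22 mm wide; open, the fingers measure 114 mm over their backs; the gripper's body (76 mm by 85 mm) begins 54 mm behind the grasp point. The pads swing forward as they close: fully open they stand 13 mm farther back than shut.
Start: joints at [1.062, 0.207, 1.542, -0, 1.393, -0.15], TCP at [0.201, 0.539, 0.231] pointing down, gripper open.
Joint ranges: [-2.73, 2.73], [-0.86, 2.22], [0.23, 2.46], [-1.11, 4.25], [0.08, 2.63], [-2.82, 2.82]. Speed limits (rad/s): [2.79, 2.79, 3.14, 3.14, 3.14, 3.14].

INTERFACE

Orientations are given as a rotation vector (axis times angle).
In Python, from station import sensors, viewer, order, r gives the robot as it stands.
- The arm moves only by the shell command python3 -m crank 'ROWS' [FORCE]. ROWS is JSON, a list that holds one entry, the list of rows, each a list of 5 numbers: the shift along the tool's x, y, z in cm, then the turn about the tool's z in rad, then the closure, from 0 (fully open) to 1 (shut). A call has 1 to 5 rows; each row shifts and turns the commanded pose from where the row before left it, along the tool's axes as they then stand; what a row does not reach is not made up. A row lasts 1/8 s, in which the tool goes at most 62.5 mm and 10.7 degrees, less where a joint would pass 70% of its speed; a pose out of reach is approached as far as the arm can. A call with a gripper value outside its range is refused whole. The fingers move at their own pace and stop on an object; FORCE is the grip in N (left out, the last holds). Time passes only in rows, so rows that do not move let the fingers close. It gives the time, the measured TCP pose, the force and the opening at its end, in the units of the state.
- sensors.get_state(): the state, without advancing time (a new reading comes with each control period).
- viewer.capture(name): name is "scene" or "top" or "wrist"; returns a dict with "color" (384x512x3 uint8, red, green, blue), "camera_matrix" (3x3 intrinsics, pixels), "rvec" (rotation vector, rad) and "tvec" (3), from world to camera coordinates, as OpenCV has them. Camera axes: x right, y down, z forward; pixel columns grow to the right and rows downward; lengths in m; the calibration is good to about 2 mm. A picture is of the moment at which its call begins. There is no depth.
- order.finish_job(): hands the job in, once; it reports no verdict.
The state is a dict: "time_s": time; "joint_positions": joint angles; "joint_vel": joint speeds; "tau": joint torques, N m; "eef_pos": TCP position; "orientation": TCP orientation; "wrist_force": force on the tool from outside, world axes, zero at the start; "moment": the same for the moment, N m; "grip_width": finger opening in m.
Only numpy, scipy, OpenCV 4.12 (cv2) and the standard library are available. Lean on these libraries where they do the work, as an engineer would, in place of code of your own. Each camera call takes 0.05 s, during which the arm holds its last target.

## Working session

There is one attempt and no reset: what is moved stays moved. The work goes in short steps, Python scripts to look and compute and a shell command to move; the robot and the scene stay as the last step left them, time stands still between calls to the robot, and variables do not carry over. Pictures are saved under pics/ and viewed, and the job is handed in when it is done.

```bash
ls; mkdir -p pics
cat > h.py <<'E'
import numpy as np, cv2
from station import sensors, viewer, order, r
def snap(n,f):
    c=viewer.capture(n); cv2.imwrite('pics/'+f,c['color'][:,:,::-1]); np.savez('pics/'+f+'.npz',**c); return c
def ray(c,uv,z):
    K=np.array(c['camera_matrix']);R=cv2.Rodrigues(np.array(c['rvec'],float))[0];t=np.array(c['tvec'],float).ravel()
    d=R.T@np.linalg.inv(K)@np.array([uv[0],uv[1],1.]);o=-R.T@t
    return o+d*(z-o[2])/d[2]
def proj(c,P):
    return cv2.projectPoints(np.array(P,float).reshape(-1,3),np.array(c['rvec'],float),np.array(c['tvec'],float),np.array(c['camera_matrix'],float),None)[0].reshape(-1,2)
E
python3 - <<'E'
from h import *
for n in ['scene','top','wrist']: 
    c=snap(n,n+'0.png'); print(n,ray(c,(256,192),0))
print(sensors.get_state(), r.grip_point_offset)
E
```

```text
pics
scene [0.497942   0.09500311 0.        ]
top [0.57042613 0.07877773 0.        ]
wrist [0.23361976 0.52382961 0.        ]
{'time_s': 0.15, 'joint_positions': array([ 1.06249655e+00,  2.07260051e-01,  1.54264950e+00, -2.38459664e-06,
        1.39349716e+00, -1.50506905e-01]), 'joint_vel': array([-0.00091312, -0.00251811, -0.00397282, -0.00044623,  0.00048763,
       -0.00102394]), 'tau': array([ 8.31831421e-04, -3.83507574e+01, -2.92036951e+01, -3.26001382e-04,
        6.49882000e-03,  2.28847119e-05]), 'eef_pos': array([0.20109103, 0.53805412, 0.23036094]), 'orientation': array([ 2.58062100e+00,  1.79024058e+00, -2.55607831e-03]), 'wrist_force': array([-0.43758433, -0.01278546,  0.02508372]), 'moment': array([ 0.05361712, -0.01234488, -0.02256731]), 'grip_width': 0.08515977167520677} 0.0187
```

View pics/scene0.png

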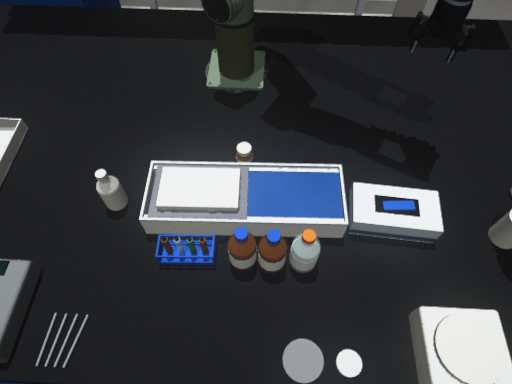

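View pics/top0.png

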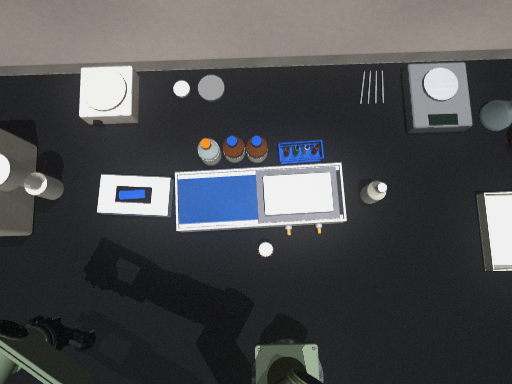

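The top view shows the box spanning about px (176..345, 165..231), with the white crown over the right half at about (263..334, 173..216). The robot is at the bottom, the jar is at (265,249), and the three bottles and the rack are just behind the box.

```bash
cat > m.py <<'E'
from h import *
def meas(n,f,roi):
    c=dict(np.load('pics/'+f+'.npz')); im=c['color']; x0,y0,x1,y1=roi
    hsv=cv2.cvtColor(im,cv2.COLOR_RGB2HSV)
    roim=np.zeros(im.shape[:2],np.uint8); roim[y0:y1,x0:x1]=255
    blue=cv2.inRange(hsv,(100,120,60),(125,255,255))&roim
    white=cv2.inRange(hsv,(0,0,195),(180,40,255))&roim
    notblk=cv2.inRange(hsv,(0,0,70),(180,255,255))&roim
    for nm,mk,z in(('blue',blue,.07),('white',white,.097),('box',notblk,.079)):
        cs=sorted(cv2.findContours(mk,cv2.RETR_EXTERNAL,cv2.CHAIN_APPROX_NONE)[0],key=cv2.contourArea)[::-1][:2]
        for k in cs:
            P=np.array([ray(c,p,z)[:2] for p in k[:,0]]).astype(np.float32)
            (cx,cy),(w,h),a=cv2.minAreaRect(P)
            print(n,nm,'c',np.round((cx,cy),4),'size',np.round((w,h),4),'ang',round(a,2),k[:,0].min(0),k[:,0].max(0))
if __name__=='__main__':
    meas('top','top0.png',(170,160,350,234))
    meas('scene','scene0.png',(138,155,348,240))
E
python3 m.py
```

```text
top blue c [0.5416 0.1978] size [0.1374 0.2408] ang 1.7 [178 175] [257 223]
top blue c [ 0.649  -0.0624] size [0.1333 0.0127] ang 88.18 [279 160] [322 164]
top white c [0.5418 0.0689] size [0.1763 0.5049] ang 1.69 [175 163] [346 230]
top white c [ 0.4501 -0.1052] size [0.0119 0.0059] ang 88.34 [317 224] [321 226]
top box c [0.545  0.0753] size [0.5359 0.2245] ang 88.36 [170 160] [346 233]
top box c [0.654  0.2163] size [0.0527 0.0158] ang 88.18 [202 160] [219 165]
scene blue c [0.5396 0.1964] size [0.1369 0.2414] ang 1.72 [247 171] [343 217]
scene blue c [0.6605 0.0657] size [0.0322 0.0318] ang 3.11 [234 227] [247 239]
scene white c [0.555  0.0679] size [0.1767 0.5016] ang 1.72 [139 161] [347 223]
scene white c [0.6764 0.2073] size [0. 0.] ang 0.0 [300 237] [300 237]
scene box c [0.5551 0.0681] size [0.2507 0.5207] ang 3.11 [138 155] [347 239]
scene box c [ 0.687  -0.0617] size [0.0037 0.0017] ang 48.33 [186 238] [187 239]
```

```bash
python3 -c "
import cv2
a=cv2.imread('pics/top0.png')[155:260,165:400];cv2.imwrite('pics/topc.png',cv2.resize(a,None,fx=3.4,fy=3.4,interpolation=2))
a=cv2.imread('pics/scene0.png')[130:280,90:350];cv2.imwrite('pics/scc.png',cv2.resize(a,None,fx=3,fy=3,interpolation=2))"
```

```text
(no output)
```

View pics/topc.png

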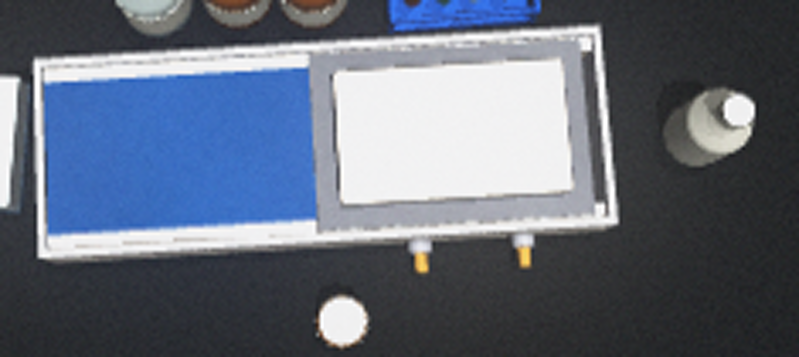

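View pics/scc.png

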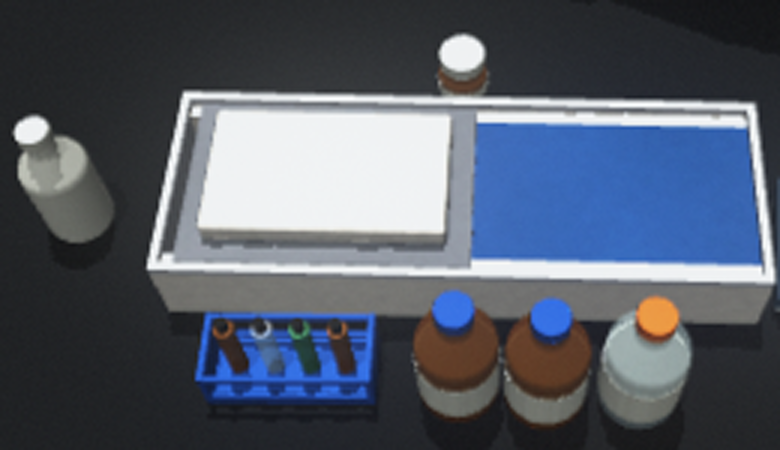

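```bash
cat >> h.py <<'E'
O=np.array([0.544,0.0685]); TH=np.deg2rad(1.7)
X=np.array([np.cos(TH),np.sin(TH)]);Y=np.array([-np.sin(TH),np.cos(TH)])
def tobox(p): d=np.asarray(p)[:2]-O; return np.array([d@X,d@Y])
def toworld(b): return O+b[0]*X+b[1]*Y
def tool(s=None):
    s=s or sensors.get_state(); R=cv2.Rodrigues(s['orientation'])[0]
    print('t',round(s['time_s'],2),'eef',np.round(s['eef_pos'],4),'box',np.round(tobox(s['eef_pos'])*1000,1),'yaw_rel',round(np.arctan2(R[1,0],R[0,0])-TH,4),'F',np.round(s['wrist_force'],1),'gw',round(s['grip_width'],3)); return s,R
def goto(b,z):
    s,R=tool(); w=toworld(np.array(b)/1000); d=np.array([*w,z])-s['eef_pos']
    print('tool delta cm',np.round(R.T@d*100,2))
E
python3 - <<'E'
from h import *
c=dict(np.load('pics/top0.png.npz'))
for p in [(335,72),(558,58),(572,190),(340,205)]: print('crown',np.round(tobox(ray(c,(165+p[0]/3.4,155+p[1]/3.4),.097))*1000))
for p in [(38,60),(598,28),(617,222),(42,256)]: print('box',np.round(tobox(ray(c,(165+p[0]/3.4,155+p[1]/3.4),.079))*1000))
c=dict(np.load('pics/scene0.png.npz'))
for p in [(217,110),(450,114),(447,234),(198,230)]: print('crown',np.round(tobox(ray(c,(90+p[0]/3,130+p[1]/3),.097))*1000))
for p in [(184,93),(754,104),(771,280),(148,268)]: print('box',np.round(tobox(ray(c,(90+p[0]/3,130+p[1]/3),.079))*1000))
goto((0,-260),.23)
E
```

```text
crown [ 58. -16.]
crown [  58. -214.]
crown [ -60. -216.]
crown [-61. -13.]
box [ 89. 251.]
box [  87. -256.]
box [ -89. -257.]
box [-89. 253.]
crown [ -57. -218.]
crown [-58. -14.]
crown [ 62. -11.]
crown [  63. -215.]
box [ -88. -256.]
box [-88. 256.]
box [ 88. 253.]
box [  90. -256.]
t 0.15 eef [0.2011 0.5381 0.2304] box [-328.8  479.5] yaw_rel 1.1833 F [-0.4 -0.   0. ] gw 0.085
tool delta cm [-56.05  58.39   0.12]
```

```bash
python3 -m crank '[[[-3.7,3.9,0,0,1],[-3.7,3.9,0,0,1],[-3.7,3.9,0,0,1],[-3.7,3.9,0,0,1],[-3.7,3.9,0,0,1]]]' 40
python3 -m crank '[[[-3.7,3.9,0,0,1],[-3.7,3.9,0,0,1],[-3.7,3.9,0,0,1],[-3.7,3.9,0,0,1],[-3.7,3.9,0,0,1]]]'
python3 -m crank '[[[-3.7,3.9,0,0,1],[-3.7,3.9,0,0,1],[-3.7,3.9,0,0,1],[0,0,0,0.17,1],[0,0,0,0.17,1]]]'
python3 -m crank '[[[0,0,0,0.17,1],[0,0,0,0.17,1],[0,0,0,0.17,1],[0,0,0,0.17,1],[0,0,0,0.163,1]]]'
python3 -c "
from h import *
goto((0,-240),.084)"
```

```text
time_s: 0.78
eef_pos: [0.3195, 0.2954, 0.2311]
orientation: [2.581, 1.791, 0.0]
wrist_force: [0.4, -0.4, -0.2]
grip_width: 0.0002
time_s: 1.4
eef_pos: [0.4375, 0.0538, 0.2312]
orientation: [-2.581, -1.79, -0.001]
wrist_force: [0.5, 0.1, -0.2]
grip_width: 0.0
time_s: 2.02
eef_pos: [0.5077, -0.0904, 0.2306]
orientation: [-2.851, -1.317, 0.002]
wrist_force: [-1.0, 0.7, 0.5]
grip_width: -0.0
time_s: 2.65
eef_pos: [0.5075, -0.0894, 0.2308]
orientation: [-3.141, -0.039, 0.001]
wrist_force: [0.4, -0.4, -0.2]
grip_width: -0.0002
t 2.65 eef [ 0.5075 -0.0894  0.2308] box [ -41.2 -156.8] yaw_rel -0.0051 F [ 0.4 -0.4 -0.2] gw -0.0
tool delta cm [ 4.17  8.31 14.68]
```

```bash
python3 -m crank '[[[2.1,4.0,0,0,1],[2.1,3.9,0,0,1],[0,0,4,0,1],[0,0,4,0,1],[0,0,4,0,1]]]'
python3 -m crank '[[[0,0,2.6,0,1],[0,0,0,0,1]]]'
python3 -c "
from h import *
snap('scene','scene1.png');snap('wrist','wrist1.png')
goto((0,-225),.084)
a=cv2.imread('pics/scene1.png')[110:260,90:350];cv2.imwrite('pics/sc1c.png',cv2.resize(a,None,fx=3,fy=3,interpolation=2))"
```

```text
time_s: 3.28
eef_pos: [0.5519, -0.1673, 0.1097]
orientation: [-3.141, -0.047, 0.001]
wrist_force: [0.1, 0.7, 0.2]
grip_width: -0.0002
time_s: 3.52
eef_pos: [0.5496, -0.1661, 0.0822]
orientation: [-3.138, -0.047, 0.01]
wrist_force: [0.2, 0.1, 0.9]
grip_width: 0.0001
t 3.62 eef [ 0.5525 -0.1674  0.0858] box [   1.5 -236. ] yaw_rel 0.0003 F [ 0.2 -0.9  0.5] gw 0.0
tool delta cm [-0.15 -1.1   0.18]
```

View pics/sc1c.png

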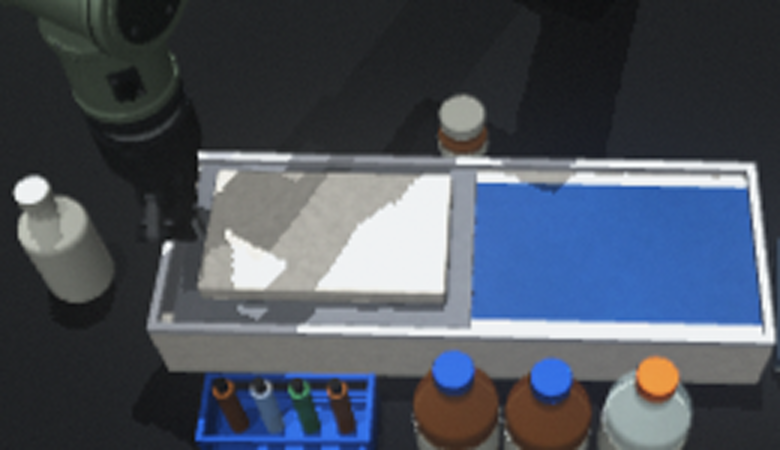

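View pics/wrist1.png

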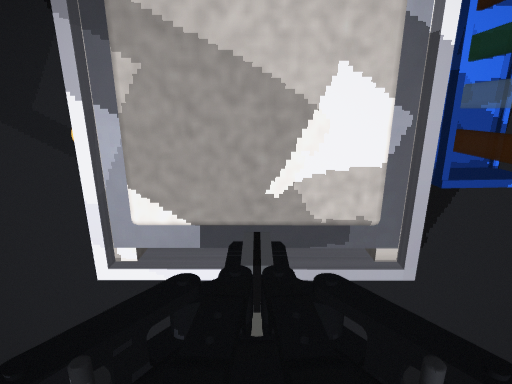

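The wrist view shows the shut fingers centred behind the crown's right face. The finger tips are at about (257,240) and the face is at row 225. I'll push next.

```bash
python3 -m crank '[[[-0.1,-0.5,0.2,0,1],[0,-0.5,0,0,1],[0,-0.5,0,0,1],[0,-0.5,0,0,1],[0,-1,0,0,1]]]'
python3 -m crank '[[[0,-1,0,0,1],[0,-1,0,0,1],[0,-1,0,0,1],[0,-1,0,0,1],[0,-1,0,0,1]]]'
python3 -c "
from h import *
snap('scene','scene2.png')
goto((0,13),.084)
a=cv2.imread('pics/scene2.png')[110:260,90:350];cv2.imwrite('pics/sc2c.png',cv2.resize(a,None,fx=3,fy=3,interpolation=2))"
```

```text
time_s: 4.25
eef_pos: [0.5508, -0.1374, 0.0839]
orientation: [3.14, 0.046, 0.002]
wrist_force: [0.3, -3.0, 2.0]
grip_width: -0.0
time_s: 4.88
eef_pos: [0.5486, -0.0865, 0.0832]
orientation: [-3.141, -0.047, 0.001]
wrist_force: [0.6, -2.7, 2.2]
grip_width: -0.0001
t 4.92 eef [ 0.5483 -0.085   0.0829] box [  -0.3 -153.5] yaw_rel 0.001 F [-0.  -0.8  0.5] gw 0.0
tool delta cm [  0.05 -16.65  -0.08]
```

View pics/sc2c.png

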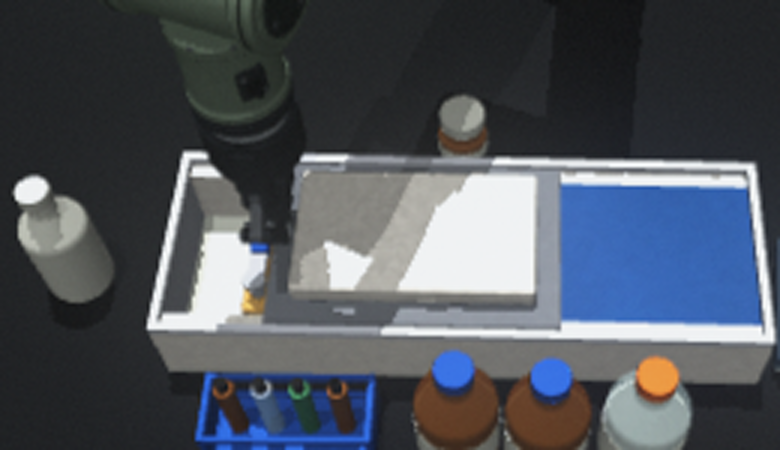

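The cover is sliding flat in its channel. A blue sleeve shows at the right place, so the red valve should be at y=-85.

```bash
python3 -m crank '[[[0,-1.2,0,0,1],[0,-1.2,0,0,1],[0,-1.2,0,0,1],[0,-1.2,0,0,1],[0,-1.2,0,0,1]]]'
python3 -m crank '[[[0,-1.2,0,0,1],[0,-1.2,0,0,1],[0,-1.2,0,0,1],[0,-1.2,0,0,1],[0,-1.2,0,0,1]]]'
python3 -m crank '[[[0,-1,0,0,1],[0,-1,0,0,1],[0,-0.8,0,0,1],[0,-0.5,0,0,1]]]'
python3 -c "
from h import *
goto((0,13),.084)"
```

```text
time_s: 5.55
eef_pos: [0.5465, -0.0262, 0.0829]
orientation: [-3.141, -0.047, 0.001]
wrist_force: [0.7, -1.5, -0.5]
grip_width: 0.0001
time_s: 6.18
eef_pos: [0.5451, 0.0335, 0.0833]
orientation: [3.141, 0.047, -0.0]
wrist_force: [0.8, -1.7, -1.1]
grip_width: 0.0001
time_s: 6.68
eef_pos: [0.5442, 0.0661, 0.0833]
orientation: [3.141, 0.048, -0.0]
wrist_force: [0.1, -2.1, -0.2]
grip_width: 0.0001
t 6.67 eef [0.5442 0.0661 0.0833] box [ 0.1 -2.4] yaw_rel 0.0006 F [ 0.1 -2.1 -0.2] gw 0.0
tool delta cm [-0.01 -1.54 -0.07]
```

Next I'll creep in slowly and watch the force.

```bash
python3 -m crank '[[[0,-0.4,0,0,1],[0,-0.4,0,0,1],[0,-0.3,0,0,1]]]'
python3 -m crank '[[[0,-0.2,0,0,1],[0,-0.2,0,0,1]]]'
python3 -m crank '[[[0,-0.2,0,0,1],[0,0,0,0,1]]]'
python3 -c "
from h import *
tool();snap('wrist','wrist3.png');snap('top','top3.png')
a=cv2.imread('pics/top3.png')[155:260,165:400];cv2.imwrite('pics/top3c.png',cv2.resize(a,None,fx=3.4,fy=3.4,interpolation=2))"
```

```text
time_s: 7.05
eef_pos: [0.5439, 0.0767, 0.0833]
orientation: [3.141, 0.047, 0.0]
wrist_force: [0.0, -1.5, -0.4]
grip_width: 0.0
time_s: 7.3
eef_pos: [0.5437, 0.0804, 0.0833]
orientation: [3.14, 0.047, -0.0]
wrist_force: [-0.3, -6.3, 0.3]
grip_width: 0.0002
time_s: 7.55
eef_pos: [0.5435, 0.0804, 0.0833]
orientation: [3.137, 0.048, -0.002]
wrist_force: [0.2, -8.5, 0.5]
grip_width: -0.0003
t 7.55 eef [0.5435 0.0804 0.0833] box [-0.2 11.9] yaw_rel 0.001 F [ 0.2 -8.5  0.5] gw -0.0
```

View pics/wrist3.png

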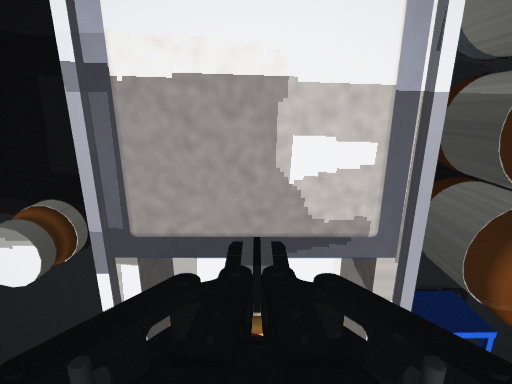

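View pics/top3c.png

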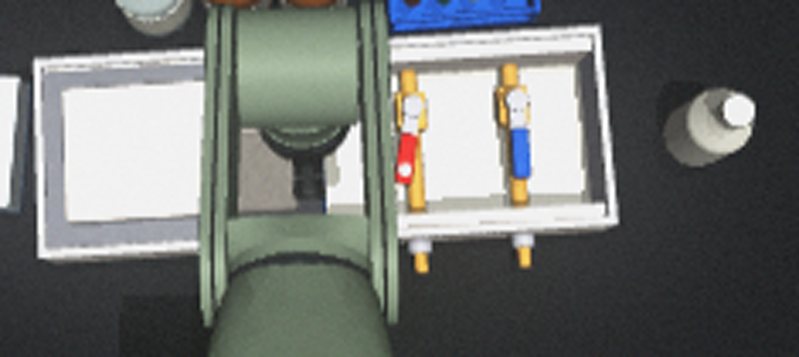

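The force has risen and motion has stopped, so the cover is at the left stop. The top view shows red (dot at crop ~(404,170)) at the y=-85 place, already turned slightly, and blue at the y=-180 place. I'll push once more to confirm the stop, then retreat.

```bash
python3 -m crank '[[[0,-0.2,0,0,1],[0,-0.2,0,0,1],[0,0,0,0,1]]]'
python3 -m crank '[[[0,1,0,0,1],[0,1.5,0,0,1],[0,1.5,-3,0,1],[0,2,-4,0,1],[0,4,-4,0,1]]]'
python3 -m crank '[[[0,6,0,0,1],[0,6,0,0,1],[0,6,0,0,1],[0,4,0,0,1],[0,0,0,0,1]]]'
python3 -c "
from h import *
tool();snap('scene','scene4.png');snap('top','top4.png')
a=cv2.imread('pics/top4.png')[155:260,165:400];cv2.imwrite('pics/top4c.png',cv2.resize(a,None,fx=3.4,fy=3.4,interpolation=2))
a=cv2.imread('pics/scene4.png')[130:280,90:350];cv2.imwrite('pics/sc4c.png',cv2.resize(a,None,fx=3,fy=3,interpolation=2))"
```

```text
time_s: 8.02
eef_pos: [0.5434, 0.0806, 0.0834]
orientation: [3.13, 0.049, -0.002]
wrist_force: [-1.8, -20.6, 1.3]
grip_width: 0.0
time_s: 8.65
eef_pos: [0.5464, -0.0129, 0.1943]
orientation: [-3.14, -0.051, -0.0]
wrist_force: [0.8, -0.4, -0.1]
grip_width: -0.0001
time_s: 9.28
eef_pos: [0.553, -0.2364, 0.1933]
orientation: [3.141, 0.04, 0.001]
wrist_force: [-0.5, 0.1, -0.1]
grip_width: 0.0002
t 9.28 eef [ 0.553  -0.2364  0.1933] box [  -0. -305.] yaw_rel -0.004 F [-0.5  0.1 -0.1] gw 0.0
```

View pics/sc4c.png

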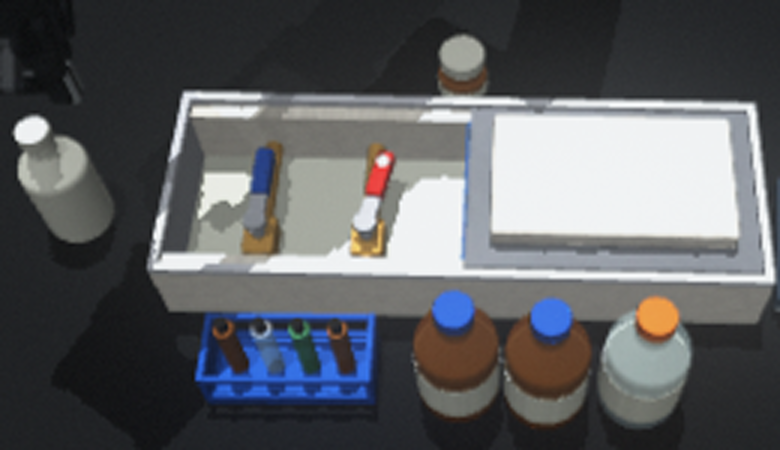

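View pics/top4c.png

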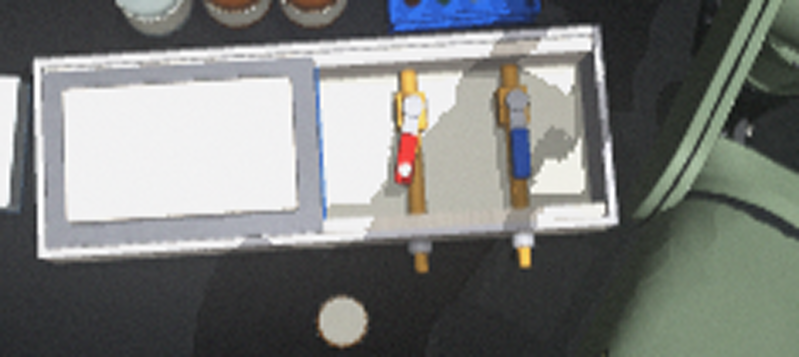

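Both views show the cover against the left stop with its left edge at the end wall, and both valves exposed. Next I'll measure the handles.

```bash
cat > hm.py <<'E'
from h import *
def handles(n,f,roi):
    c=dict(np.load('pics/'+f+'.npz')); hsv=cv2.cvtColor(c['color'],cv2.COLOR_RGB2HSV)
    x0,y0,x1,y1=roi; m0=np.zeros(hsv.shape[:2],np.uint8); m0[y0:y1,x0:x1]=255
    red=(cv2.inRange(hsv,(0,140,70),(7,255,255))|cv2.inRange(hsv,(172,140,70),(180,255,255)))&m0
    blue=cv2.inRange(hsv,(105,140,50),(125,255,255))&m0
    for nm,m,pv in(('red',red,(30,-85)),('blue',blue,(30,-180))):
        k=max(cv2.findContours(m,cv2.RETR_EXTERNAL,cv2.CHAIN_APPROX_NONE)[0],key=cv2.contourArea)
        P=np.array([tobox(ray(c,p,.066))*1000 for p in k[:,0]],np.float32)
        (a,s,g)=cv2.minAreaRect(P); cen=P.mean(0); d=cen-pv
        print(n,nm,'rect',np.round(a,1),np.round(s,1),round(g,1),'ang from pivot',round(float(np.arctan2(d[1],-d[0])),3),'px',k[:,0].min(0),k[:,0].max(0))
if __name__=='__main__':
    handles('top','top4.png',(262,170,335,222)); handles('scene','scene4.png',(150,160,240,220))
    c=dict(np.load('pics/top4.png.npz')); print('dot top',tobox(ray(c,(165+404/3.4,155+170/3.4),.066))*1000)
    print('hub top',tobox(ray(c,(165+413/3.4,155+106/3.4),.066))*1000)
    c=dict(np.load('pics/scene4.png.npz')); print('dot scene',tobox(ray(c,(90+383/3,130+159/3),.066))*1000)
    print('hub sc',tobox(ray(c,(90+366/3,130+219/3),.066))*1000)
E
python3 hm.py; python3 -c "
from h import *
goto((-18,-110),.19)"
```

```text
top red rect [-10.7 -76.2] [14.7 29.8] 78.0 ang from pivot 0.19 px [282 194] [287 204]
top blue rect [ -18.7 -179. ] [12.2 40.4] 85.3 ang from pivot 0.033 px [316 193] [320 206]
scene red rect [ -9.7 -77.1] [16.1 31. ] 80.6 ang from pivot 0.203 px [212 185] [220 194]
scene blue rect [ -16.4 -178.9] [40.7 13.5] 1.7 ang from pivot 0.021 px [174 180] [180 193]
dot top [-29.52808402 -73.42397166]
hub top [ 28.39743863 -85.59158619]
dot scene [-29.74823226 -73.2233913 ]
hub sc [ 31.66326243 -83.07059366]
t 9.38 eef [ 0.553  -0.2331  0.1931] box [   0.  -301.8] yaw_rel -0.0006 F [0.3 0.5 0.2] gw 0.0
tool delta cm [ -1.81 -19.18   0.33]
```

```bash
python3 -m crank '[[[-0.9,-6,0,0,1],[-0.9,-6,0,0,1],[0,-6,0,0,1],[0,-1,0,0,1],[0,0,0,0,1]]]'
python3 -c "
from h import *
goto((-18,-113),.05)
def c(th): return np.array([30-50*np.cos(th),-85+50*np.sin(th)])-(8+14.5*np.sin(th)+11*np.cos(th))*np.array([np.sin(th),np.cos(th)])
p=np.array([-18,-113])
for th in np.linspace(.195,1.571,12):
    q=c(th); print(round(th,2),np.round(q,1),'tool cm',np.round([(q-p)[0]/10,-(q-p)[1]/10],2)); p=q
"
```

```text
time_s: 10.0
eef_pos: [0.5294, -0.0424, 0.1935]
orientation: [3.141, 0.052, 0.001]
wrist_force: [0.9, 0.2, 0.1]
grip_width: 0.0
t 10.0 eef [ 0.5294 -0.0424  0.1935] box [ -17.9 -110.4] yaw_rel 0.0037 F [0.9 0.2 0.1] gw 0.0
tool delta cm [-1.000e-02  2.500e-01  1.435e+01]
0.2 [-23.2 -96.5] tool cm [-0.52 -1.65]
0.32 [-24.7 -91.1] tool cm [-0.15 -0.54]
0.45 [-25.5 -85.3] tool cm [-0.08 -0.58]
0.57 [-25.6 -79.1] tool cm [-0.01 -0.62]
0.7 [-24.9 -72.7] tool cm [ 0.08 -0.64]
0.82 [-23.2 -66.2] tool cm [ 0.17 -0.65]
0.95 [-20.5 -59.8] tool cm [ 0.27 -0.64]
1.07 [-16.8 -53.6] tool cm [ 0.37 -0.62]
1.2 [-12.1 -47.8] tool cm [ 0.47 -0.58]
1.32 [ -6.4 -42.7] tool cm [ 0.57 -0.51]
1.45 [  0.2 -38.3] tool cm [ 0.66 -0.43]
1.57 [  7.5 -35. ] tool cm [ 0.73 -0.34]
```

```bash
python3 -m crank '[[[-0.5,0.2,4,0,1],[0,0,4,0,1],[0,0,3,0,1],[0,0,2,0,1],[0,0,1.3,0,1]]]'
python3 -m crank '[[[0,0,0,0,1],[0,0,0,0,1]]]'
python3 -c "
from h import *
goto((-23,-97),.05);snap('scene','scene5.png')
a=cv2.imread('pics/scene5.png')[110:260,90:350];cv2.imwrite('pics/sc5c.png',cv2.resize(a,None,fx=3,fy=3,interpolation=2))"
```

```text
time_s: 10.62
eef_pos: [0.5242, -0.0473, 0.049]
orientation: [-3.141, -0.044, 0.002]
wrist_force: [0.6, -0.7, -0.3]
grip_width: 0.0004
time_s: 10.88
eef_pos: [0.5255, -0.0466, 0.0512]
orientation: [3.141, 0.046, 0.003]
wrist_force: [0.8, -0.6, 0.1]
grip_width: -0.0003
t 10.88 eef [ 0.5255 -0.0466  0.0512] box [ -21.9 -114.5] yaw_rel -0.0001 F [ 0.8 -0.6  0.1] gw -0.0
tool delta cm [-0.11 -1.75  0.12]
```

View pics/sc5c.png

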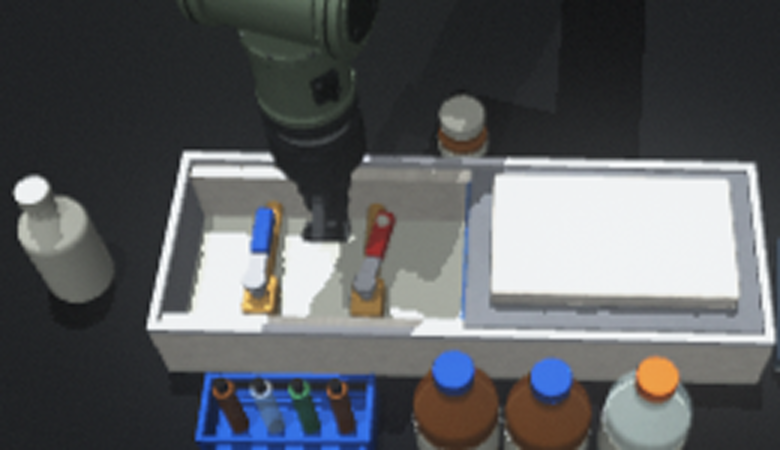

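The fingers (crop ~(325,235)) are between the two handles and clear of both. I'll push red along its arc.

```bash
python3 -m crank '[[[-0.1,-0.9,0.1,0,1],[0,-0.85,0,0,1],[-0.15,-0.54,0,0,1],[-0.08,-0.58,0,0,1],[0,-0.62,0,0,1]]]'
python3 -m crank '[[[0.08,-0.64,0,0,1],[0.17,-0.65,0,0,1],[0.27,-0.64,0,0,1],[0.37,-0.62,0,0,1]]]'
python3 -c "
from h import *
goto((-12.1,-47.8),.05);snap('scene','scene6.png')
a=cv2.imread('pics/scene6.png')[110:260,90:350];cv2.imwrite('pics/sc6c.png',cv2.resize(a,None,fx=3,fy=3,interpolation=2))"
```

```text
time_s: 11.55
eef_pos: [0.5202, -0.0111, 0.0495]
orientation: [3.141, 0.047, 0.0]
wrist_force: [-0.1, -3.0, -0.0]
grip_width: 0.0002
time_s: 12.05
eef_pos: [0.5279, 0.0151, 0.0489]
orientation: [-3.141, -0.047, 0.002]
wrist_force: [-0.8, -2.8, -0.1]
grip_width: 0.0002
t 12.05 eef [0.5279 0.0151 0.0489] box [-17.7 -52.9] yaw_rel 0.0004 F [-0.8 -2.8 -0.1] gw 0.0
tool delta cm [ 0.56 -0.51 -0.11]
```

View pics/sc6c.png

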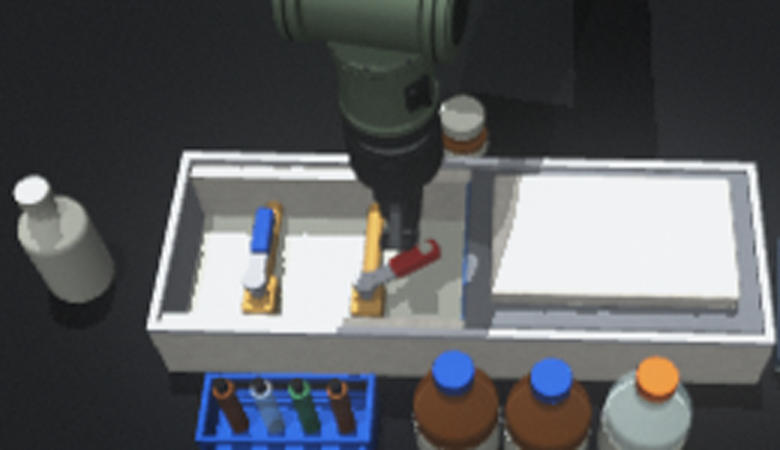

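Red is following well, at about 60–65°. I'll continue.

```bash
python3 -m crank '[[[0.5,-0.55,0,0,1],[0.57,-0.51,0,0,1],[0.66,-0.43,0,0,1],[0.73,-0.34,0,0,1]]]'
python3 -m crank '[[[0.3,0,0,0,1],[0.2,0,0,0,1],[0,0,0,0,1]]]'
python3 -c "
from h import *
goto((7.5,-35),.05)"
```

```text
time_s: 12.6
eef_pos: [0.5525, 0.0341, 0.0491]
orientation: [-3.141, -0.047, 0.001]
wrist_force: [-2.8, -2.0, 0.6]
grip_width: -0.0
time_s: 12.98
eef_pos: [0.5535, 0.0345, 0.0489]
orientation: [-3.14, -0.048, 0.015]
wrist_force: [-12.0, -1.0, 8.5]
grip_width: -0.0003
t 12.97 eef [0.5535 0.0345 0.0489] box [  8.5 -34.3] yaw_rel 0.0007 F [-12.   -1.    8.5] gw -0.0
tool delta cm [-0.1   0.07 -0.11]
```

```bash
python3 -m crank '[[[0.2,0,0,0,1],[0.1,0,0,0,1],[0,0,0,0,1]]]'
python3 -m crank '[[[-1,0,0,0,1],[-1,0.3,0,0,1],[0,0,0,0,1],[0,0,-2,0,1],[0,0,-4,0,1]]]'
python3 -m crank '[[[0,0,-5,0,1],[0,4,-4,0,1],[0,6,0,0,1],[0,6,0,0,1],[0,6,0,0,1]]]'
python3 -m crank '[[[0,5,0,0,1],[0,4,0,0,1],[0,0,0,0,1]]]'
cat > fin.py <<'E'
from h import *; import m,hm
tool();snap('scene','scene7.png');snap('top','top7.png')
a=cv2.imread('pics/top7.png')[155:260,165:400];cv2.imwrite('pics/top7c.png',cv2.resize(a,None,fx=3.4,fy=3.4,interpolation=2))
a=cv2.imread('pics/scene7.png')[130:280,90:350];cv2.imwrite('pics/sc7c.png',cv2.resize(a,None,fx=3,fy=3,interpolation=2))
hm.handles('top','top7.png',(262,170,335,222)); hm.handles('scene','scene7.png',(150,160,240,220))
E
python3 fin.py
```

```text
time_s: 13.35
eef_pos: [0.5537, 0.0345, 0.0487]
orientation: [-3.14, -0.048, 0.025]
wrist_force: [-18.5, -1.9, 15.2]
grip_width: -0.0003
time_s: 13.98
eef_pos: [0.5393, 0.0304, 0.1082]
orientation: [-3.14, -0.047, 0.006]
wrist_force: [0.0, -0.0, 0.3]
grip_width: -0.0
time_s: 14.6
eef_pos: [0.5478, -0.1917, 0.2]
orientation: [3.141, 0.047, 0.004]
wrist_force: [-0.3, -0.8, -0.1]
grip_width: 0.0002
time_s: 14.98
eef_pos: [0.55, -0.2832, 0.1993]
orientation: [3.14, 0.04, 0.002]
wrist_force: [0.0, 1.0, 0.6]
grip_width: 0.0
t 14.97 eef [ 0.55   -0.2832  0.1993] box [  -4.4 -351.7] yaw_rel -0.004 F [0.  1.  0.6] gw 0.0
top red rect [ 31.5 -44.2] [24.7 12.5] 86.6 ang from pivot 1.575 px [269 184] [277 188]
top blue rect [ -18.7 -179. ] [12.2 40.4] 85.3 ang from pivot 0.029 px [316 193] [320 206]
scene red rect [ 32. -37.] [14.8 41.3] 1.4 ang from pivot 1.65 px [222 201] [238 206]
scene blue rect [ -16.4 -178.7] [13.2 41.2] 88.1 ang from pivot 0.023 px [174 180] [180 193]
```

View pics/sc7c.png

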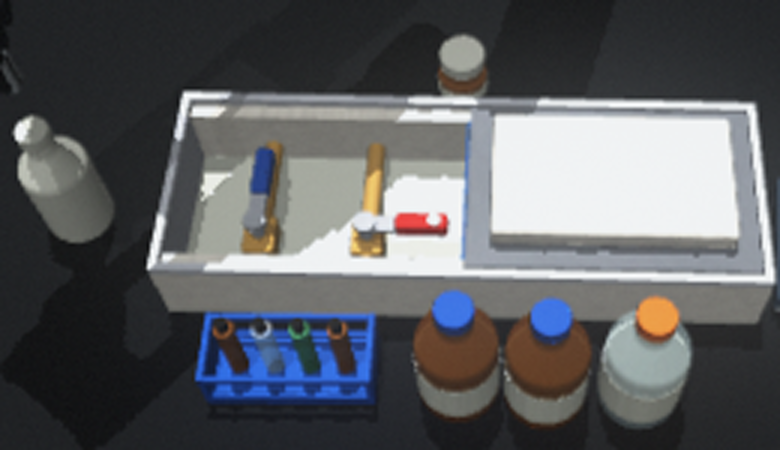

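View pics/top7c.png

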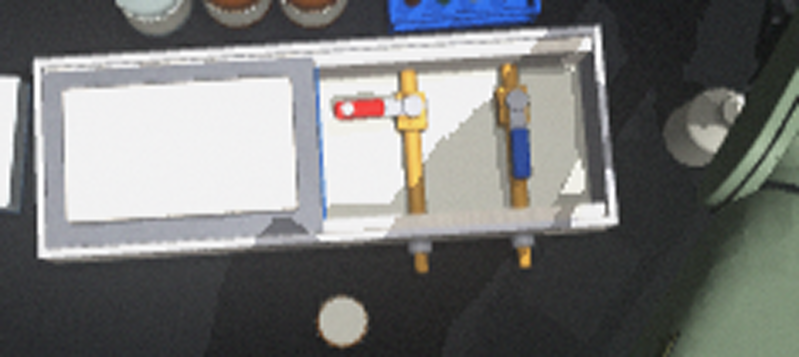

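Red points along +y at its stop, blue is unchanged, and the cover is fully left. Nothing else has moved and the arm is clear.

```bash
python3 -c "
from h import *
print(order.finish_job())"
```

```text
the job is handed in; nothing more can be done
None
```

I slid the cover to the left end of its channel, then pushed the red handle with the white dot clockwise until it stopped. I handed the job in at about 15 s, with the arm raised clear of everything.

- **Cover:** it stopped moving at the left stop while the push force rose to about 21 N. Both camera views then showed it flat and fully left. The stop contact was about 1 mm short of my box estimate, which is within calibration error.
- **Red handle:** it started at about 0.2 rad. At the stop it held still while the force on the fingers rose to about 18 N sideways and 15 N vertically.
- **Red angle check:** the two final views disagreed slightly, 1.575 rad from the top view and 1.65 rad from the scene view. The scene view's rectangle was 1.4° off the box axis. Shut is 1.571 rad.
- **Blue handle:** it was unchanged at about 0.02–0.03 rad before and after.
- **Bottles and bench items:** the bottles, rack, jar and wash bottle looked unmoved by eye. The carton is only partly visible in the last views I looked at, and I did not measure any of their positions.

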